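# Gauge a cable bend guide's edge with radius leaves

### The arm

A 6-joint arm with a two-finger parallel gripper is mounted at the origin on the work surface; the furniture and walls round the work are solid. World frame = base frame: x ahead of the robot, y to its left, z up, the work surface at z = 0. Lengths are in m, angles in rad, forces in N, time in s.
With the tool pointing down it reaches from about 0.225 to 0.875 m from the base axis. Payload 3.4 kg.
Tool frame: the origin (TCP) lies at the very end of the fingers, on their centre line; the grasp point (between the pads) lies 19 mm behind it (manip.hold_point_z is the distance from the TCP to the grasp point, in m); z points along the fingers, y is the line along which they close (so a half turn about z gives the same grasp; the last joint's range is limited). The gripper opens to 85 mm and grips with 20 to 120 N. Pads are 22 mm wide; open, the fingers measure 114 mm over their backs; the gripper's body (76 mm by 85 mm) begins 54 mm behind the grasp point. The pads swing forward as they close: fully open they stand 13 mm farther back than shut.
Start: joints at [-1.376, 0.276, 1.505, -0, 1.361, -0.121], TCP at [0.179, -0.547, 0.231] pointing down, gripper open.
Joint ranges: [-2.89, 2.89], [-0.75, 2.08], [0.22, 2.7], [-1.18, 4.32], [0.11, 2.71], [-2.7, 2.7]. Speed limits (rad/s): [2.57, 2.57, 3.14, 3.14, 3.14, 3.14].

### API

Orientations are given as a unit quaternion [w, x, y, z].
In Python, from rig import readout, viewer, order, manip gives the robot as it stands. The module is installed in compiled form; this text tells all that it offers.
- The arm moves only by the tool send_rows, never from a script. Its arguments are lists of equal length, an entry for each row: "xyz": the shift along the world's x, y, z in m, a list of three; "delta_rot": the turn, a rotation vector about the world's x, y, z in degrees, a list of three. In form: {"xyz": [[tx, ty, tz], ...], "delta_rot": [[wx, wy, wz], ...]}. A call has 1 to 12 rows; each row shifts and turns the commanded pose from where the row before left it; what a row does not reach is not made up. A row lasts 1/10 s, in which the tool goes at most 50 mm and 8.59 degrees, less where a joint would pass 70% of its speed; a pose out of reach is approached as far as the arm can. A call with a gripper value outside its range is refused whole. "gripper" is the finger opening in m, from 0 to 0.0854, set as the call begins (left out, the last holds). The fingers move at their own pace and stop on an object; "force" is the grip in N (left out, the last holds). Time passes only in rows, so rows that do not move let the fingers close. It gives the time, the measured TCP pose, the force, the opening and the grip force at its end, in the units of the state.
- readout.get_state(): the state, without advancing time (a new reading comes with each control period).
- viewer.get_image(name): name is "side" or "top"; returns a dict with "color" (384x512x3 uint8, red, green, blue), "depth" (384x512 float32, m along the optical axis (not along the pixel's ray), 0 where there is no reading), "K" (3x3 intrinsics, pixels), "dist" ([k1, k2, p1, p2, k3] as OpenCV has them; the pictures are not rectified), "camera_from_world" (4x4, takes a point from world to camera coordinates). Camera axes: x right, y up, looking along -z (the intrinsics and any distortion apply to the point x, -y, -z); pixel columns grow to the right and rows downward; lengths in m; the calibration is good to about 2 mm. A picture is of the moment at which its call begins.
- order.sign_off(): hands the job in; it is judged then, once.
The state is a dict: "clock": time; "qpos": joint angles; "qd": joint speeds; "effort": joint torques, N m; "position": TCP position; "ee_rot": TCP orientation; "contact_force": force on the tool from outside, world axes, zero at the start; "moment": the same for the moment, N m; "width": finger opening in m; "gripper_force": force on a finger pad.
Only numpy, scipy, OpenCV 4.12 (cv2) and the standard library are available. Lean on these libraries where they do the work, as an engineer would, in place of code of your own. Each camera call takes 0.05 s, during which the arm holds its last target. There are 200 camera calls.

### The job

Find which of the three radius leaves fits the rounded edge of the cable bend guide in the tray's right-hand pocket, the nest: touch a leaf gently and square to the edge near the end that faces the robot, and if it rocks or stands off, put it back in the stand's groove and try another. Slide the leaf that beds along the edge from that end to the far end, keeping it pressed on with a light touch (a few newtons; a knock or push of 40 N would mark it), so as to prove the radius all along, and leave it sitting bedded there, well on the edge within about 3.5 cm of the far end. In the end the other two leaves stand upright in the stand; leave the screwdriver, the remote control and the other things alone.

Things in the scene. Friction and masses are not known exactly. Their poses are not given: they have to be found in the camera images.
- tray: Black fixed parts tray with three pockets in a row along y, 138 (x) x 276 mm, rim 14 mm high; origin at bench height under the middle of its right-hand pocket, the nest; the others lie 92 and 184 mm to its left (+y). Each holds one grey cast cable bend guide; the three guides differ only in the radius of the edge: 22, 26 and 30 mm, in any order.
- nest: The tray's right-hand pocket, floor 6 mm above the bench; origin as tray. In it stands, with under 1 mm of play, the guide to check: loose, 700 g, 120 mm long (x), screw flange 80 mm wide, and above it a web with a half-round edge on top, running along x, of radius 22, 26 or 30 mm: which one is not told, it must be felt.
- edge_axis (a point): Middle of the axis (centre of curvature) of the half-round edge of the guide in the nest: 40 mm above the bench, midway along the guide, whatever its radius; the edge's top line is one radius above it. x runs along the edge from the end near the robot (-60 mm) to the far end (+60 mm), y across it to the left, z up.
- stand: Wooden stand for the three leaves, fixed, 56 (x) x 272 mm (y), 18 mm high, with an open groove along y, 20 mm wide, its floor 10 mm above the bench; origin under its centre, at bench height. The leaves stand in the groove in any order, near y = -84, 0 and +84 mm, thickness along x. A fixed carton 170 mm tall stands close behind its right end.
- leaf_22_grip (a point): Tab centre of the 22 mm radius leaf: loose grey metal plate 14 mm thick (x), 56 mm wide (y), 100 g, one hole near its top. It stands on two feet with a concave arc of radius 22 mm (60 deg either side) between them; on top a tab 32 mm wide, 46 high. This point: 46 mm above the feet, 23 above the shoulders, 57 above the arc's centre. Grip across the 14 mm.
- leaf_22_arc (a point): Centre of the 22 mm leaf's concave arc, 11 mm below its feet; x thickness, y width, z up. Bedded on an edge of its own radius, it lies on the edge's axis. On a smaller edge the leaf touches at its crown only, sits 4 mm or more lower and rocks; on a larger one it stands on its two tips, 6 mm or more higher, with a gap under the arc.
- leaf_26_grip (a point): Tab centre of the 26 mm radius leaf: loose grey metal plate 14 mm thick (x), 63 mm wide (y), 100 g, two holes near its top. It stands on two feet with a concave arc of radius 26 mm (60 deg either side) between them; on top a tab 32 mm wide, 46 high. This point: 48 mm above the feet, 23 above the shoulders, 61 above the arc's centre. Grip across the 14 mm.
- leaf_26_arc (a point): Centre of the 26 mm leaf's concave arc, 13 mm below its feet; x thickness, y width, z up. Bedded on an edge of its own radius, it lies on the edge's axis. On a smaller edge the leaf touches at its crown only, sits 4 mm or more lower and rocks; on a larger one it stands on its two tips, 6 mm or more higher, with a gap under the arc.
- leaf_30_grip (a point): Tab centre of the 30 mm radius leaf: loose grey metal plate 14 mm thick (x), 70 mm wide (y), 100 g, three holes near its top. It stands on two feet with a concave arc of radius 30 mm (60 deg either side) between them; on top a tab 32 mm wide, 46 high. This point: 50 mm above the feet, 23 above the shoulders, 65 above the arc's centre. Grip across the 14 mm.
- leaf_30_arc (a point): Centre of the 30 mm leaf's concave arc, 15 mm below its feet; x thickness, y width, z up. Bedded on an edge of its own radius, it lies on the edge's axis. On a smaller edge the leaf touches at its crown only, sits 4 mm or more lower and rocks; on a larger one it stands on its two tips, 6 mm or more higher, with a gap under the arc.
- screwdriver: Loose screwdriver with a green handle, 171 x 24 x 25 mm, lying at the right-hand edge of the worktop; a bystander.
- remote_black: Loose black remote control, 155 x 48 x 21 mm, lying beside the carton at the right; a bystander.

How it is judged:
By the outcome, as a careful person would: the job done as asked, in the order asked, and still so for the second after the job is handed in, with the robot touching nothing.
It also fails if it takes over 72 s, if anything falls off the work surface, if the arm or the gripper's body presses on something with over 40 N, if the wrist force passes 120 N, or if a joint passes its speed limit or range.

## Working session

There is one attempt and no reset: what is moved stays moved. The work goes in short steps, Python scripts to look and compute and a tool call to move; the robot and the scene stay as the last step left them, time stands still between calls to the robot, and variables do not carry over. Pictures are saved under pics/ and viewed, at most 10 in all, crops included, and the job is handed in when it is done.

Besides the shell and the picture viewer there is one more tool, called after "Call:" as a command line: name --argument value ..., lists and objects as JSON in quotes. send_rows: Moves the arm, as the interface text tells. Its arguments: {"type":"object","properties":{"xyz":{"type":"array"},"delta_rot":{"type":"array"},"gripper":{"type":"number"},"force":{"type":"number"}},"required":["xyz","delta_rot"]}

```bash
mkdir -p pics; cat > h.py <<'E'
import numpy as np, cv2
from rig import readout, viewer, order, manip
def grab(n):
    d=viewer.get_image(n); return d
def cloud(d):
    K,dist,T=np.array(d["K"]),np.array(d["dist"]),np.array(d["camera_from_world"])
    h,w=d["depth"].shape
    u,v=np.meshgrid(np.arange(w),np.arange(h))
    p=cv2.undistortPoints(np.stack([u,v],-1).reshape(-1,1,2).astype(np.float64),K,dist).reshape(h,w,2)
    z=d["depth"]
    c=np.stack([p[...,0]*z,-p[...,1]*z,-z],-1)
    return (c-T[:3,3])@T[:3,:3]
E
python3 - <<'E'
from h import *
for n in("top","side"):
    d=grab(n); cv2.imwrite(f"pics/{n}0.png",d["color"][...,::-1]); np.savez(f"{n}0.npz",**d)
    print(n,np.linalg.inv(d["camera_from_world"])[:3,3],(d["depth"]>0).mean())
s=readout.get_state();print(s,manip.hold_point_z)
E
```

```text
top [ 0.44013377 -0.10276374  0.95245295] 0.9962107340494791
side [0.77995497 0.50809702 0.64384319] 0.9960072835286459
{'clock': 0.1, 'qpos': array([-1.37601651e+00,  2.76540725e-01,  1.50599217e+00,  2.51215843e-07,
        1.36073306e+00, -1.20983229e-01]), 'qd': array([ 6.72347855e-04, -1.48649296e-03, -2.54365184e-03, -6.26045563e-04,
       -1.59717309e-03, -1.35409696e-05]), 'effort': array([ 1.46374714e-03, -4.17699444e+01, -2.46405798e+01, -1.02977458e-04,
        5.79172527e-03,  7.73739771e-06]), 'position': array([ 0.17847328, -0.54610196,  0.23052684]), 'ee_rot': array([-8.36083709e-04,  9.87562239e-01,  1.57226350e-01, -3.07411612e-05]), 'contact_force': array([-0.54796297, -1.49346687, -0.52040226]), 'moment': array([-0.01961173, -0.04056458,  0.0019903 ]), 'gripper_force': 0.0, 'width': 0.08569656337476776} 0.0187
```

View pics/top0.png

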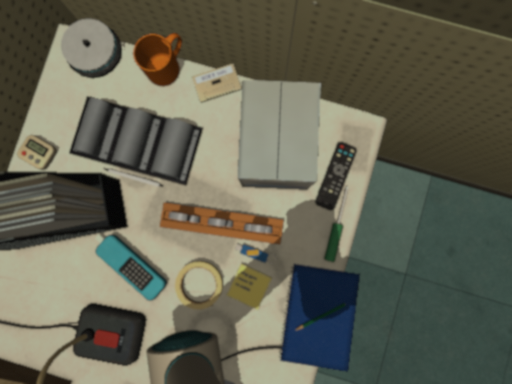

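View pics/side0.png

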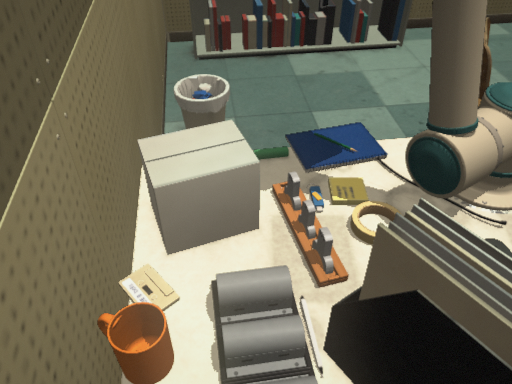

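```bash
python3 - <<'E'
from h import *
for n in("top","side"):
    d=np.load(n+"0.npz"); P=cloud(d); c=cv2.cvtColor(d["color"],cv2.COLOR_RGB2HSV); z=P[...,2]
    ok=(abs(P[...,0]-.5)<.35)&(abs(P[...,1])<.35)
    br=ok&(c[...,0]<14)&(c[...,1]>120)&(z>.012)&(z<.024)
    num,l,st,ce=cv2.connectedComponentsWithStats(cv2.morphologyEx(br.astype(np.uint8),cv2.MORPH_CLOSE,np.ones((9,9))))
    i=1+st[1:,4].argmax(); q=P[(l==i)&br]
    r=cv2.minAreaRect((q[:,:2]*1000).astype(np.float32)); print(n,"stand",r,np.median(q[:,2]))
    # leaves: points above 25mm near stand
    box=cv2.boxPoints(r)
    hull=np.array([cv2.pointPolygonTest(box,(float(x)*1000,float(y)*1000),False) for x,y in P[...,:2].reshape(-1,2)]).reshape(z.shape)>0
    m=hull&(z>.035)
    num,l,st,ce=cv2.connectedComponentsWithStats(m.astype(np.uint8))
    for i in range(1,num):
        if st[i,4]>15:
            q=P[l==i]; print(" leaf",st[i],q.mean(0).round(4),q[:,2].max(), cv2.minAreaRect((q[q[:,2]>q[:,2].max()-.008][:,:2]*1000).astype(np.float32)))
    if n=="top":
      t=(P[...,0]>.45)&(z>.004)&(z<.085)&(c[...,1]<60)&(c[...,2]<170)
      t[:, 215:]=False; t[:,:60]=False; t[:90]=False; t[190:]=False
      num,l,st,ce=cv2.connectedComponentsWithStats(t.astype(np.uint8)); i=1+st[1:,4].argmax()
      q=P[l==i]; r=cv2.minAreaRect((q[:,:2]*1000).astype(np.float32)); print("tray",r,st[i]); np.save("tray.npy",q); print(cv2.boxPoints(r))
    im=d["color"][...,::-1]
s=im[165:285,255:355]; a=cv2.resize(s,None,fx=5,fy=5,interpolation=cv2.INTER_CUBIC)
cv2.imwrite("pics/c1.png",a)
E
```

```text
top stand ((453.7543640136719, -10.995254516601562), (262.4885559082031, 52.233951568603516), 83.4825210571289) 0.017313504199849027
 leaf [170 212  27  10 166] [0.4635 0.0651 0.068 ] 0.08576593915978382 ((464.2244873046875, 70.95404815673828), (31.27503204345703, 13.537087440490723), 82.13789367675781)
 leaf [210 218  18   8 115] [ 0.4546 -0.0104  0.0745] 0.08231405926707794 ((454.7760009765625, -8.418615341186523), (30.23487091064453, 13.436918258666992), 83.5726089477539)
 leaf [248 224  21   9 117] [ 0.4441 -0.093   0.0747] 0.08309405901694042 ((444.1517639160156, -92.9881591796875), (31.389677047729492, 13.8202486038208), 84.44397735595703)
tray ((635.5136108398438, 193.04261779785156), (282.1726379394531, 140.3023223876953), 76.49087524414062) [  68   96  135   89 7341]
[[534.3456    72.2471  ]
 [670.7661    39.472443]
 [736.68164  313.83813 ]
 [600.2611   346.6128  ]]
side stand ((455.0957946777344, -7.2228851318359375), (270.39068603515625, 55.60342025756836), 83.57511138916016) 0.016833195198151983
 leaf [287 171  13  26 262] [ 0.4478 -0.0848  0.0619] 0.08157238813948704 ((445.1420593261719, -90.31912994384766), (34.03801345825195, 15.320459365844727), 83.91287994384766)
 leaf [301 200  15  26 284] [ 0.4583 -0.0008  0.0612] 0.08026384415701168 ((455.3931884765625, -4.844487190246582), (30.071029663085938, 15.211870193481445), 85.14331817626953)
 leaf [316 227  17  34 403] [0.4678 0.0796 0.0617] 0.08321597044277543 ((464.80914306640625, 74.27522277832031), (31.31297492980957, 15.520940780639648), 81.85693359375)
```

View pics/c1.png

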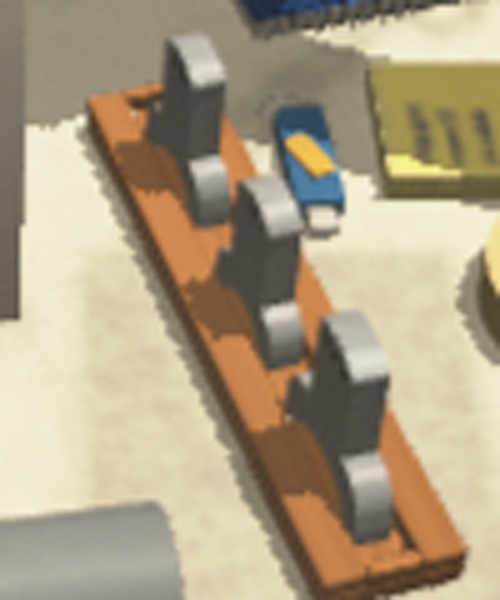

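```bash
python3 - <<'E'
from h import *
def fr(P,o,yaw):
    c,s=np.cos(yaw),np.sin(yaw); q=P-o; return np.stack([q[...,0]*c+q[...,1]*s,-q[...,0]*s+q[...,1]*c,P[...,2]],-1)
for n in("top","side"):
    d=np.load(n+"0.npz"); P=cloud(d)
    Q=fr(P,np.array([.4545,-.008,0]),np.deg2rad(-6.5))
    for y0 in(-.083,0,.083):
        m=(abs(Q[...,0])<.02)&(abs(Q[...,1]-y0)<.041)&(Q[...,2]>.026)
        q=Q[m]; lo=q[q[:,2]<.052]; hi=q[q[:,2]>.064]
        print(n,y0,"low y",np.percentile(lo[:,1],[2,98]).round(4),"tab y",np.percentile(hi[:,1],[2,98]).round(4),"x",np.percentile(hi[:,0],[3,97]).round(4),"top",np.percentile(q[:,2],[90,97]).round(4))
    Q=fr(P,np.array([.614,.1035,0]),np.deg2rad(-13.5))
    for y0 in(0,.092,.184):
        m=(abs(Q[...,0])<.09)&(abs(Q[...,1]-y0)<.045)&(Q[...,2]>.045)&(Q[...,2]<.1)
        q=Q[m]
        if len(q)<50: continue
        # circle fit in yz
        A=np.c_[2*q[:,1],2*q[:,2],np.ones(len(q))]; s=np.linalg.lstsq(A,(q[:,1:]**2).sum(1),rcond=None)[0]
        R=np.sqrt(s[2]+s[0]**2+s[1]**2)
        t=q[q[:,2]>np.percentile(q[:,2],70)]
        print(n,"guide",y0,"fit y,z,R",s[:2].round(4),R.round(4),"x",np.percentile(t[:,0],[.5,99.5]).round(4),"top",np.percentile(q[:,2],[90,98]).round(4),"slope dy/dx",np.polyfit(t[:,0],t[:,1],1)[0].round(4), "y width", np.percentile(q[:,1],[1,99]).round(4))
E
```

```text
top -0.083 low y [-0.1143 -0.0564] tab y [-0.0959 -0.0748] x [-0.0045  0.0029] top [0.9525 0.9525]
top 0 low y [-0.0267  0.0247] tab y [-0.0161  0.0145] x [-0.0064  0.007 ] top [0.0789 0.0799]
top 0.083 low y [0.0468 0.1119] tab y [0.0637 0.0948] x [-0.0057  0.0074] top [0.0826 0.084 ]
top guide 0 fit y,z,R [-0.0026  0.0422] 0.0278 x [-0.0584  0.0598] top [0.0701 0.0716] slope dy/dx -0.0146 y width [-0.0312  0.0248]
top guide 0.092 fit y,z,R [0.0908 0.0428] 0.0233 x [-0.0581  0.0597] top [0.0662 0.0681] slope dy/dx -0.0162 y width [0.0662 0.113 ]
top guide 0.184 fit y,z,R [0.182  0.0433] 0.0188 x [-0.057   0.0608] top [0.0622 0.0637] slope dy/dx 0.0009 y width [0.1616 0.2011]
side -0.083 low y [-0.1046 -0.0542] tab y [-0.0974 -0.066 ] x [-0.0073  0.0071] top [0.0783 0.0801]
side 0 low y [-0.0161  0.0259] tab y [-0.0118  0.0184] x [-0.0065  0.008 ] top [0.0771 0.0784]
side 0.083 low y [0.0563 0.1146] tab y [0.0681 0.0987] x [-0.0058  0.0082] top [0.081  0.0819]
side guide 0 fit y,z,R [0.0007 0.0405] 0.0283 x [-0.0584  0.0596] top [0.0687 0.0698] slope dy/dx -0.0069 y width [-0.0213  0.0296]
side guide 0.092 fit y,z,R [0.0926 0.0401] 0.0246 x [-0.0578  0.0599] top [0.0647 0.0658] slope dy/dx 0.0026 y width [0.0717 0.1176]
side guide 0.184 fit y,z,R [0.1809 0.0439] 0.016 x [-0.0584 -0.0131] top [0.0602 0.0612] slope dy/dx -0.0903 y width [0.1642 0.1817]
```

```bash
python3 - <<'E'
from h import *
d=np.load("top0.npz"); P=cloud(d); d2=np.load("side0.npz");P2=cloud(d2)
for o,yaw,nm in(((.4647,.0727),-7,"leaf"),((.568,.114),-14,"near"),((.658,.0915),-14,"far")):
    y=np.deg2rad(yaw); A=np.vstack([P.reshape(-1,3),P2.reshape(-1,3)]); A=A[(A[:,2]>.1)&(A[:,2]<.6)&(abs(A[:,0]-.5)<.5)&(A[:,0]>.3)]
    q=A[:,:2]-o; X=q[:,0]*np.cos(y)+q[:,1]*np.sin(y); Y=-q[:,0]*np.sin(y)+q[:,1]*np.cos(y)
    r=np.hypot(X,Y); k=r.argsort()[:1]
    print(nm,"nearest tall",A[k],r[k])
    for s in(1,-1):
        m=(abs(X)<.08)&(Y*s>0); 
        if m.any(): i=abs(Y[m]).argmin(); print(s,Y[m][i],A[m][i])
E
```

```text
leaf nearest tall [[0.43949163 0.20126023 0.11253308]] [0.13100838]
1 0.12452983930650957 [0.43949163 0.20126023 0.11253308]
near nearest tall [[0.53937543 0.22354765 0.11191962]] [0.11322568]
1 0.08791183892887008 [0.51185427 0.21860184 0.10455074]
-1 -0.1482418689261649 [ 0.60405926 -0.04777067  0.15063763]
far nearest tall [[0.7660459  0.1281971  0.10115924]] [0.11410781]
1 0.3813417026152299 [0.82753373 0.44224645 0.11707469]
-1 -0.1267926825208053 [ 0.69979951 -0.04959606  0.16522602]
```

Call:
send_rows --xyz '[[0.016,0.034,0],[0.016,0.034,0],[0.016,0.034,0],[0.016,0.034,0],[0.016,0.034,0],[0.016,0.034,0],[0.016,0.034,0],[0.016,0.034,0],[0.016,0.034,0]]' --delta_rot '[[0,0,3.6],[0,0,3.6],[0,0,3.6],[0,0,3.6],[0,0,3.6],[0,0,3.6],[0,0,3.6],[0,0,3.6],[0,0,3.6]]' --gripper 0.06 --force 30

```text
clock: 1.0
position: [0.3228, -0.239, 0.2311]
ee_rot: [-0.0, 0.904, 0.427, 0.0]
contact_force: [1.2, -0.1, 0.3]
width: 0.0599
gripper_force: 0.0
```

Call:
send_rows --xyz '[[0.0158,0.0346,0],[0.0158,0.0346,0],[0.0158,0.0346,0],[0.0158,0.0346,0],[0.0158,0.0346,0],[0.0158,0.0346,0],[0.0158,0.0346,0],[0.0158,0.0346,0],[0.0155,0.0346,0],[0,0,-0.03],[0,0,-0.03],[0,0,-0.03]]' --delta_rot '[[0,0,3.57],[0,0,3.57],[0,0,3.57],[0,0,3.57],[0,0,3.57],[0,0,3.57],[0,0,3.57],[0,0,3.57],[0,0,3.57],[0,0,0],[0,0,0],[0,0,0]]'

```text
clock: 2.2
position: [0.4643, 0.0714, 0.1401]
ee_rot: [0.0, 0.751, 0.661, 0.0]
contact_force: [-0.5, -0.1, 0.6]
width: 0.0598
gripper_force: 0.0
```

```bash
python3 - <<'E'
from h import *
d=grab("side"); cv2.imwrite("pics/s1.png",d["color"][...,::-1])
s=readout.get_state(); print(s["position"],s["ee_rot"],s["contact_force"])
E
```

```text
[0.46048251 0.0710724  0.13561721] [-0.00322659  0.75088893  0.66040991 -0.00376237] [-2.10858262 -0.52838458 -2.32815957]
```

View pics/s1.png

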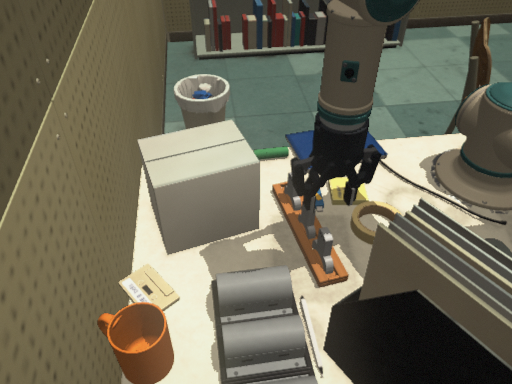

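Call:
send_rows --xyz '[[0,0,0],[0,0,-0.015],[0,0,-0.015],[0,0,-0.015],[0,0,-0.015],[0,0,-0.013],[0,0,-0.01],[0,0,-0.008],[0,0,-0.004],[0,0,-0.0025],[0,0,0],[0,0,0]]' --delta_rot '[[0,0,0],[0,0,0],[0,0,0],[0,0,0],[0,0,0],[0,0,0],[0,0,0],[0,0,0],[0,0,0],[0,0,0],[0,0,0],[0,0,0]]'

```text
clock: 3.45
position: [0.4648, 0.0708, 0.0442]
ee_rot: [0.0, 0.751, 0.66, 0.0]
contact_force: [0.9, 0.2, -0.8]
width: 0.0603
gripper_force: 0.0
```

Call:
send_rows --xyz '[[0,0.0015,-0.0025],[0,0,0],[0,0,0]]' --delta_rot '[[0,0,0],[0,0,0],[0,0,0]]'

```text
clock: 3.75
position: [0.4644, 0.0724, 0.0414]
ee_rot: [0.0, 0.751, 0.66, 0.0]
contact_force: [0.0, -0.3, 0.4]
width: 0.0604
gripper_force: 0.0
```

Call:
send_rows --xyz '[[0,0,0],[0,0,0],[0,0,0],[0,0,0],[0,0,0],[0,0,0],[0,0,0],[0,0,0]]' --delta_rot '[[0,0,0],[0,0,0],[0,0,0],[0,0,0],[0,0,0],[0,0,0],[0,0,0],[0,0,0]]' --gripper 0.0 --force 30

```text
clock: 4.55
position: [0.4641, 0.0723, 0.0413]
ee_rot: [-0.0, 0.751, 0.66, -0.0]
contact_force: [-1.8, 1.1, 1.4]
width: 0.0139
gripper_force: 34.9
```

Call:
send_rows --xyz '[[0,0,0.006],[0,0,0.014],[0,0,0.02],[0,0,0.02],[0,0,0.02],[0,0,0.014],[0,0,0.006],[0,0,0]]' --delta_rot '[[0,0,0],[0,0,0],[0,0,0],[0,0,0],[0,0,0],[0,0,0],[0,0,0],[0,0,0]]'

```text
clock: 5.35
position: [0.4653, 0.0723, 0.1422]
ee_rot: [0.001, 0.751, 0.66, 0.001]
contact_force: [-0.5, 0.4, -0.6]
width: 0.0135
gripper_force: 34.7
```

Call:
send_rows --xyz '[[0.005,0.002,0],[0.0105,0.0042,0],[0.0145,0.0059,0],[0.0145,0.0059,0],[0.0145,0.0059,0],[0.0145,0.0059,0],[0.0145,0.0059,0],[0.0105,0.0042,0],[0.005,0.002,0],[0,0,0],[0,0,0]]' --delta_rot '[[0,0,-0.5],[0,0,-0.8],[0,0,-0.8],[0,0,-0.8],[0,0,-0.8],[0,0,-0.8],[0,0,-0.8],[0,0,-0.8],[0,0,-0.6],[0,0,0],[0,0,0]]'

```text
clock: 6.45
position: [0.5673, 0.1141, 0.1409]
ee_rot: [-0.0, 0.788, 0.615, -0.001]
contact_force: [0.4, -0.5, -1.3]
width: 0.0139
gripper_force: 34.7
```

```bash
python3 - <<'E'
from h import *
s=readout.get_state(); print(s["position"],s["ee_rot"],s["contact_force"],s["moment"])
o=np.array([.6144,.1024,0]);y=np.deg2rad(-14)
ims=[]
for n in("side","top"):
    d=grab(n); P=cloud(d); q=P-o
    X=q[...,0]*np.cos(y)+q[...,1]*np.sin(y); Y=-q[...,0]*np.sin(y)+q[...,1]*np.cos(y); Z=P[...,2]
    m=(abs(Y)<.06)&(Z>.104)&(Z<.138)&(X>-.075)&(X<-.02)
    print(n,m.sum(),"leaf lower Y",np.percentile(Y[m],[1,99]),"X",np.percentile(X[m],[1,99]))
    g=(abs(Y)<.032)&(Z>.055)&(Z<.08)&(X>-.03)&(X<.058); t=g&(Z>np.percentile(Z[g],60))
    print("guide top",Y[t].mean(),np.polyfit(X[t],Y[t],1))
    ims.append(d["color"][...,::-1])
cv2.imwrite("pics/s2.png",cv2.resize(ims[0][130:384,160:420],None,fx=2.3,fy=2.3))
E
```

```text
[0.56731959 0.11411616 0.14094055] [-3.14792654e-04  7.88382206e-01  6.15185349e-01 -6.20613110e-04] [ 0.38321531 -0.45728407 -1.30627662] [ 0.02577458  0.02766229 -0.01845539]
side 253 leaf lower Y [0.00520169 0.03708051] X [-0.05367043 -0.03956738]
guide top 0.0025767190631358103 [0.00465997 0.00250402]
top 101 leaf lower Y [-0.03630646 -0.01358102] X [-0.05336214 -0.03944453]
guide top -0.0021960465508054057 [-0.00682219 -0.0021049 ]
```

View pics/s2.png

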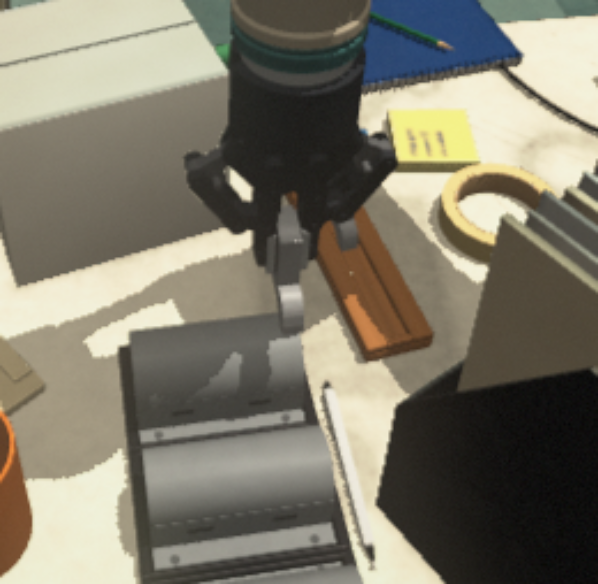

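Call:
send_rows --xyz '[[0,0,-0.005],[0,0,-0.01],[0,0,-0.012],[0,0,-0.01],[0,0,-0.005],[0,0,-0.003],[0,0,-0.002],[0,0,-0.0015],[0,0,0],[0,0,0]]' --delta_rot '[[0,0,0],[0,0,0],[0,0,0],[0,0,0],[0,0,0],[0,0,0],[0,0,0],[0,0,0],[0,0,0],[0,0,0]]'

```text
clock: 7.55
position: [0.5682, 0.1142, 0.0931]
ee_rot: [0.0, 0.788, 0.615, 0.0]
contact_force: [0.0, 0.2, -1.1]
width: 0.0139
gripper_force: 34.6
```

Call:
send_rows --xyz '[[0,0,-0.001],[0,0,-0.001],[0,0,-0.001],[0,0,0],[0,0,0]]' --delta_rot '[[0,0,0],[0,0,0],[0,0,0],[0,0,0],[0,0,0]]'

```text
clock: 8.05
position: [0.568, 0.1142, 0.0898]
ee_rot: [0.0, 0.788, 0.615, 0.0]
contact_force: [0.4, -0.4, -1.4]
width: 0.0132
gripper_force: 34.6
```

Call:
send_rows --xyz '[[0,0,-0.0007],[0,0,-0.0007],[0,0,-0.0006],[0,0,0],[0,0,0]]' --delta_rot '[[0,0,0],[0,0,0],[0,0,0],[0,0,0],[0,0,0]]'

```text
clock: 8.55
position: [0.568, 0.1142, 0.0878]
ee_rot: [0.0, 0.788, 0.615, 0.0]
contact_force: [-0.5, 0.1, -1.1]
width: 0.0136
gripper_force: 34.6
```

Call:
send_rows --xyz '[[0,0,-0.0005],[0,0,-0.0005],[0,0,0],[0,0,0]]' --delta_rot '[[0,0,0],[0,0,0],[0,0,0],[0,0,0]]'

```text
clock: 8.95
position: [0.568, 0.1141, 0.0869]
ee_rot: [0.0, 0.788, 0.615, -0.0]
contact_force: [-0.3, -0.9, -0.1]
width: 0.0133
gripper_force: 34.7
```

Call:
send_rows --xyz '[[0,0,-0.0005],[0,0,0],[0,0,0]]' --delta_rot '[[0,0,0],[0,0,0],[0,0,0]]'

```text
clock: 9.25
position: [0.568, 0.1139, 0.0865]
ee_rot: [0.0, 0.788, 0.615, -0.0]
contact_force: [-0.5, -1.1, 0.9]
width: 0.0134
gripper_force: 35.0
```

Call:
send_rows --xyz '[[0,0,-0.0005],[0,0,0],[0,0,0]]' --delta_rot '[[0,0,0],[0,0,0],[0,0,0]]'

```text
clock: 9.55
position: [0.5681, 0.1139, 0.0863]
ee_rot: [0.0, 0.788, 0.615, 0.0]
contact_force: [-1.7, -2.5, 5.2]
width: 0.0138
gripper_force: 35.5
```

Call:
send_rows --xyz '[[0,0,-0.0004],[0,0,0],[0,0,0]]' --delta_rot '[[0,0,0],[0,0,0],[0,0,0]]'

```text
clock: 9.85
position: [0.5681, 0.1139, 0.0863]
ee_rot: [0.0, 0.788, 0.615, 0.0]
contact_force: [-1.4, -1.8, 6.4]
width: 0.0135
gripper_force: 36.0
```

Call:
send_rows --xyz '[[0.001,-0.0006,0],[0.002,-0.0005,0],[0.002,-0.0005,0],[0.002,-0.0005,0],[0.002,-0.0005,0],[0.002,-0.0005,0],[0,0,0]]' --delta_rot '[[0,0,0],[0,0,0],[0,0,0],[0,0,0],[0,0,0],[0,0,0],[0,0,0]]'

```text
clock: 10.55
position: [0.5744, 0.1121, 0.0862]
ee_rot: [-0.003, 0.789, 0.615, -0.003]
contact_force: [-10.0, 0.3, 14.1]
width: 0.0137
gripper_force: 36.8
```

Call:
send_rows --xyz '[[0,0,0.0005],[0,0,0.0005],[0,0,0]]' --delta_rot '[[0,0,0],[0,0,0],[0,0,0]]'

```text
clock: 10.85
position: [0.5778, 0.1113, 0.0863]
ee_rot: [-0.001, 0.788, 0.615, -0.001]
contact_force: [-3.4, -1.0, 4.9]
width: 0.0134
gripper_force: 35.4
```

Call:
send_rows --xyz '[[0.002,-0.0005,0.0002],[0.002,-0.0005,0],[0.002,-0.0005,0],[0.002,-0.0005,0],[0.002,-0.0005,0],[0,0,0]]' --delta_rot '[[0,0,0],[0,0,0],[0,0,0],[0,0,0],[0,0,0],[0,0,0]]'

```text
clock: 11.45
position: [0.5899, 0.1084, 0.0864]
ee_rot: [0.0, 0.788, 0.615, 0.0]
contact_force: [0.0, -2.4, -0.4]
width: 0.0138
gripper_force: 34.7
```

Call:
send_rows --xyz '[[0,-0.0003,-0.0004],[0,0,0]]' --delta_rot '[[0,0,0],[0,0,0]]'

```text
clock: 11.65
position: [0.5898, 0.1084, 0.0864]
ee_rot: [0.001, 0.788, 0.615, 0.001]
contact_force: [1.1, -1.8, -0.6]
width: 0.0132
gripper_force: 34.7
```

Call:
send_rows --xyz '[[0,-0.0003,-0.0004],[0,0,0]]' --delta_rot '[[0,0,0],[0,0,0]]'

```text
clock: 11.85
position: [0.5898, 0.1082, 0.0863]
ee_rot: [0.0, 0.788, 0.615, 0.001]
contact_force: [0.6, 0.3, 2.4]
width: 0.0135
gripper_force: 35.0
```

Call:
send_rows --xyz '[[-0.002,0.0005,-0.0003],[-0.003,0.0007,0],[-0.003,0.0007,0],[-0.003,0.0007,0]]' --delta_rot '[[0,0,0],[0,0,0],[0,0,0],[0,0,0]]'

```text
clock: 12.25
position: [0.579, 0.1108, 0.0863]
ee_rot: [0.001, 0.788, 0.615, 0.001]
contact_force: [2.9, -0.5, 4.7]
width: 0.0135
gripper_force: 35.5
```

Call:
send_rows --xyz '[[-0.003,0.0007,0],[-0.003,0.0007,0],[-0.003,0.0007,0],[-0.002,0.0005,0],[-0.001,0.0003,0],[0,0,0],[0,0,0]]' --delta_rot '[[0,0,0],[0,0,0],[0,0,0],[0,0,0],[0,0,0],[0,0,0],[0,0,0]]'

```text
clock: 12.95
position: [0.5667, 0.1138, 0.0862]
ee_rot: [0.001, 0.788, 0.615, 0.001]
contact_force: [3.0, -0.7, 5.3]
width: 0.0135
gripper_force: 35.7
```

Call:
send_rows --xyz '[[0.001,-0.0002,0],[0.002,-0.0005,0],[0.002,-0.0005,0],[0.002,-0.0005,0]]' --delta_rot '[[0,0,0],[0,0,0],[0,0,0],[0,0,0]]'

```text
clock: 13.35
position: [0.5673, 0.1136, 0.0862]
ee_rot: [-0.005, 0.789, 0.615, -0.003]
contact_force: [-9.9, 3.6, 18.5]
width: 0.0137
gripper_force: 37.3
```

Call:
send_rows --xyz '[[0.002,-0.0005,0],[0.002,-0.0005,0],[0.002,-0.0005,0]]' --delta_rot '[[0,0,0],[0,0,0],[0,0,0]]'

```text
clock: 13.65
position: [0.5693, 0.1131, 0.0862]
ee_rot: [-0.008, 0.789, 0.615, -0.006]
contact_force: [-13.7, 5.2, 22.8]
width: 0.0135
gripper_force: 37.9
```

Call:
send_rows --xyz '[[0,0,0.0005],[0,0,0.0004]]' --delta_rot '[[0,0,0],[0,0,0]]'

```text
clock: 13.85
position: [0.5725, 0.1124, 0.0863]
ee_rot: [-0.005, 0.789, 0.615, -0.004]
contact_force: [-6.5, 2.9, 8.1]
width: 0.0136
gripper_force: 36.1
```

Call:
send_rows --xyz '[[0.001,-0.0002,0.0002],[0.002,-0.0005,0],[0.002,-0.0005,0]]' --delta_rot '[[0,0,0],[0,0,0],[0,0,0]]'

```text
clock: 14.15
position: [0.5773, 0.1112, 0.0862]
ee_rot: [-0.005, 0.789, 0.615, -0.004]
contact_force: [-7.6, 3.5, 11.6]
width: 0.0136
gripper_force: 36.4
```

Call:
send_rows --xyz '[[0.002,-0.0005,0],[0.002,-0.0005,0],[0.002,-0.0005,0]]' --delta_rot '[[0,0,0],[0,0,0],[0,0,0]]'

```text
clock: 14.45
position: [0.5834, 0.1097, 0.0863]
ee_rot: [-0.005, 0.789, 0.615, -0.004]
contact_force: [-8.3, 3.7, 11.6]
width: 0.0136
gripper_force: 36.3
```

Call:
send_rows --xyz '[[0.002,-0.0005,0.0003],[0.002,-0.0005,0],[0.002,-0.0005,0],[0.002,-0.0005,0]]' --delta_rot '[[0,0,0],[0,0,0],[0,0,0],[0,0,0]]'

```text
clock: 14.85
position: [0.5921, 0.1075, 0.0863]
ee_rot: [-0.005, 0.789, 0.615, -0.004]
contact_force: [-5.4, 4.0, 9.3]
width: 0.0132
gripper_force: 36.0
```

Call:
send_rows --xyz '[[0.002,-0.0005,0],[0.002,-0.0005,0],[0.002,-0.0005,0],[0.002,-0.0005,0]]' --delta_rot '[[0,0,0],[0,0,0],[0,0,0],[0,0,0]]'

```text
clock: 15.25
position: [0.6002, 0.1055, 0.0863]
ee_rot: [-0.005, 0.789, 0.615, -0.004]
contact_force: [-6.1, 2.7, 8.9]
width: 0.0135
gripper_force: 36.0
```

Call:
send_rows --xyz '[[0.002,-0.0005,0.0002],[0.002,-0.0005,0],[0.002,-0.0005,0],[0.002,-0.0005,0],[0.002,-0.0005,0]]' --delta_rot '[[0,0,0],[0,0,0],[0,0,0],[0,0,0],[0,0,0]]'

```text
clock: 15.75
position: [0.6107, 0.103, 0.0863]
ee_rot: [-0.004, 0.789, 0.615, -0.003]
contact_force: [-6.0, 2.4, 7.5]
width: 0.0132
gripper_force: 35.7
```

Call:
send_rows --xyz '[[0.002,-0.0005,0],[0.002,-0.0005,0],[0.002,-0.0005,0],[0.002,-0.0005,0],[0.002,-0.0005,0]]' --delta_rot '[[0,0,0],[0,0,0],[0,0,0],[0,0,0],[0,0,0]]'

```text
clock: 16.25
position: [0.6207, 0.1005, 0.0863]
ee_rot: [-0.004, 0.789, 0.615, -0.003]
contact_force: [-6.1, 3.0, 7.7]
width: 0.0138
gripper_force: 35.7
```

Call:
send_rows --xyz '[[0.002,-0.0005,0],[0.002,-0.0005,0],[0.002,-0.0005,0],[0.002,-0.0005,0],[0.002,-0.0005,0]]' --delta_rot '[[0,0,0],[0,0,0],[0,0,0],[0,0,0],[0,0,0]]'

```text
clock: 16.75
position: [0.6307, 0.098, 0.0863]
ee_rot: [-0.004, 0.789, 0.615, -0.003]
contact_force: [-5.1, 3.2, 7.9]
width: 0.0137
gripper_force: 35.7
```

Call:
send_rows --xyz '[[0.002,-0.0005,0],[0.002,-0.0005,0],[0.002,-0.0005,0],[0.002,-0.0005,0],[0.002,-0.0005,0]]' --delta_rot '[[0,0,0],[0,0,0],[0,0,0],[0,0,0],[0,0,0]]'

```text
clock: 17.25
position: [0.6408, 0.0956, 0.0863]
ee_rot: [-0.004, 0.788, 0.615, -0.003]
contact_force: [-4.3, 2.8, 6.8]
width: 0.0135
gripper_force: 35.7
```

Call:
send_rows --xyz '[[0.002,-0.0005,0],[0.002,-0.0005,0],[0.002,-0.0005,0],[0.002,-0.0005,0],[0.002,-0.0005,0],[0.002,-0.0005,0],[0.001,-0.0002,0],[0,0,0],[0,0,0]]' --delta_rot '[[0,0,0],[0,0,0],[0,0,0],[0,0,0],[0,0,0],[0,0,0],[0,0,0],[0,0,0],[0,0,0]]'

```text
clock: 18.15
position: [0.6541, 0.0923, 0.0863]
ee_rot: [-0.004, 0.788, 0.615, -0.003]
contact_force: [-4.6, 2.8, 6.3]
width: 0.0136
gripper_force: 35.7
```

Call:
send_rows --xyz '[[-0.0015,0.0004,0],[-0.0015,0.0004,0],[0,0,0]]' --delta_rot '[[0,0,0],[0,0,0],[0,0,0]]'

```text
clock: 18.45
position: [0.654, 0.0922, 0.0863]
ee_rot: [-0.002, 0.788, 0.615, -0.001]
contact_force: [-0.7, 3.1, 1.6]
width: 0.0133
gripper_force: 35.0
```

Call:
send_rows --xyz '[[-0.0005,0.0006,-0.0001],[0,0,0],[0,0,0]]' --delta_rot '[[0,0,0],[0,0,0],[0,0,0]]'

```text
clock: 18.75
position: [0.6552, 0.0919, 0.0865]
ee_rot: [-0.0, 0.788, 0.615, -0.0]
contact_force: [-0.8, 1.7, -0.9]
width: 0.0133
gripper_force: 34.8
```

Call:
send_rows --xyz '[[0,0,0],[0,0,0],[0,0,0],[0,0,0],[0,0,0]]' --delta_rot '[[0,0,0],[0,0,0],[0,0,0],[0,0,0],[0,0,0]]' --gripper 0.045

```text
clock: 19.25
position: [0.6556, 0.0916, 0.0871]
ee_rot: [0.0, 0.788, 0.615, 0.0]
contact_force: [0.1, 0.2, 0.2]
width: 0.045
gripper_force: 0.0
```

Call:
send_rows --xyz '[[0,0,0.002],[0,0,0.006],[0,0,0.012],[0,0,0.02],[0,0,0.02],[0,0,0.02],[0,0,0.02],[0,0,0.02],[0,0,0.01],[0,0,0]]' --delta_rot '[[0,0,0],[0,0,0],[0,0,0],[0,0,0],[0,0,0],[0,0,0],[0,0,0],[0,0,0],[0,0,0],[0,0,0]]'

```text
clock: 20.25
position: [0.6565, 0.0919, 0.2196]
ee_rot: [0.001, 0.788, 0.615, 0.002]
contact_force: [0.5, 0.4, -0.1]
width: 0.0452
gripper_force: 0.0
```

```bash
python3 - <<'E'
from h import *
y=np.deg2rad(-14);o=np.array([.6144,.1024,0])
for n in("side","top"):
    d=grab(n); P=cloud(d); q=P-o
    X=q[...,0]*np.cos(y)+q[...,1]*np.sin(y); Y=-q[...,0]*np.sin(y)+q[...,1]*np.cos(y); Z=P[...,2]
    m=(abs(Y)<.03)&(Z>.09)&(Z<.135)&(X>-.0)&(X<.08)
    if m.sum()>9: print(n,m.sum(),np.percentile(X[m],[2,98]),np.percentile(Y[m],[2,98]),np.percentile(Z[m],98))
    cv2.imwrite(f"pics/f_{n}.png",cv2.resize(d["color"][...,::-1][130:384,130:390] if n=="side" else d["color"][70:260,60:310,::-1],None,fx=2.2,fy=2.2))
E
```

```text
side 280 [0.03747344 0.05122111] [-0.01300998  0.01845924] 0.12803355201938854
top 187 [0.03762327 0.05121071] [-0.01777575  0.01393422] 0.12943558514149184
```

View pics/f_side.png

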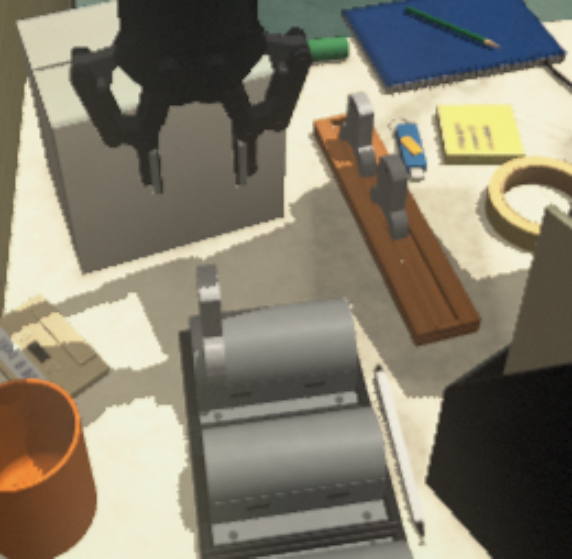

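```bash
python3 -c "
from rig import order; print(order.sign_off())"
```

```text
the job is handed in; nothing more can be done
None
```

The 30 mm leaf is the one that fits. It bedded at the near end, I slid it pressed on along the edge, and it now sits upright and bedded about 16 mm from the far end. The press was mostly 6–12 N, above the few newtons asked: it briefly peaked near 23 N and once almost left the edge, so I slid back to the near end and redid the run. The other two leaves were never touched and stand in the stand, and the job is handed in.

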